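# Flip the guarded toggle on the bench switch box

### The job

Switch on the bench power at the grey switch box: with the fingers raise its hinged black guard by the small steel roller on its front, and while it is up push the toggle under it all the way over, away from the roller towards the guard's hinge. Then draw the fingers out and let the guard drop fully shut over the toggle. Only touch and push, lightly: do not pinch the guard or the toggle, and leave the bottle, the wooden offcut and the round tin beside the box standing where they are.

Things in the scene. Friction and masses are not known exactly. Their poses are not given: they have to be found in the camera images.
- switch_box: Grey enclosure, 72 (x) x 100 (y) x 60 mm high, fixed to the bench on a flange 80 x 140 x 4 mm. Origin at the centre of its underside on the bench, z up. The front face (x = -36 mm, flat top z = 60 mm) looks along its -x and has the guard's roller before its top edge; the guard's hinge is at its +x edge. Free space under the roller down to the bench. A cable stub at the back ends at x = +66 mm.
- guard (a joint): Guard opening: 0 shut, grows as the front rises, stop 1.45 rad; hinge line along the box's y at x = +26, z = 66 mm of the box. Weight and a light spring (under 1 N at the roller) shut it from any angle; only something under it keeps it up. On shut fingers 22 mm thick, leaning 15 degrees (tips towards the hinge), it rolls up their front to about 0.9 rad as the tips push the toggle over.
- toggle (a joint): Toggle angle about the box's y: 0 = off, leaning 0.3 rad from upright towards the roller (box -x); 0.6 = on, hard against its stop, leaning as far towards the hinge (box +x). It is stiff and stays where it is left, so it must be pushed right over; 1 to 2 N at its tip moves it.
- toggle_tip (a point): Centre of the 11 mm ball end of the steel toggle, 24 mm from its pivot, which is at x = -18, y = 0, z = 64 mm of the box. Off: x = -25, z = 87 mm of the box; on: x = -11, z = 87 mm.
- honing_oil: Small brown dropper bottle, 33 mm across, 102 mm high, standing loose to one side of the box; origin at the centre of its foot. Leave it.
- offcut5: Loose upright wooden offcut, 35 x 35 x 50 mm high, standing to one side of the box; origin at the centre of its underside. Leave it.
- wax_tin: Loose round tin, green and white, 69 mm across, 31 mm high, standing to one side of the box; origin at the centre of its underside. Leave it.
- guard_hood (a point): Centre of the top of the guard, a black hood open underneath, moves with it; shut: x = -6, y = 0, z = 98 mm of the box. Shut, the hood spans x -37 to +25, y -38 to +38, z 66 to 98 mm of the box; walls 4 mm, inside 68 mm wide.
- guard_roller (a point): Centre of a steel roller, 12 mm thick, 34 mm long along the box's y, that turns freely between two short arms (ends at y = +-23 mm) on the guard's front: the place to raise the guard by. It moves with the guard; shut: x = -52, y = 0, z = 70 mm of the box, so that it stands 10 to 22 mm in front of the front face, its underside at z = 64 mm.
Not all that is in view belongs to the job. Several things have the shape of the switch_box; the one meant has the colours described above.

How it is judged (in metres and radians):
On the way, in this order (a step that is already met when the one before it is completed fails the run):
1. the guard is raised while the toggle is still off (value of joint guard above 0.15 rad and value of joint toggle below 0.25 rad), for 0.1 s.
2. the toggle is pushed over under the raised guard (value of joint toggle above 0.48 rad and value of joint guard above 0.15 rad), for 0.1 s.
At the end, for the whole second after the job is handed in: The toggle is over at on (above 0.48 of 0.6 rad), the guard has dropped shut over it (below 0.05 rad), and the bottle, the offcut and the tin stand upright within 15 mm of where they were (value of joint guard below 0.05 rad and value of joint toggle above 0.48 rad and distance of each of honing_oil, offcut5, wax_tin from where it was at the start of the episode below 0.015 m and angle between each of honing_oil, offcut5, wax_tin's own z axis and vertical below 0.2 rad); the robot touches nothing.
It fails at once if the guard is pinched or forced (over 20 N from the fingers) (contact force between the fingers and guard above 20 N).
It fails at once if the toggle is pinched or forced (over 25 N from the fingers) (contact force between the fingers and toggle above 25 N).
It fails at once if the bottle, offcut or tin is shifted or lifted by more than 15 mm (distance of any of honing_oil, offcut5, wax_tin from where it was at the start of the episode above 0.015 m).
It also fails if it takes over 38 s, if anything falls off the work surface, if the arm or the gripper's body presses on something with over 40 N, if the wrist force passes 120 N, or if a joint passes its speed limit or range.

### The arm

A 6-joint arm with a two-finger parallel gripper is mounted at the origin on a cart in front of the work surface, level with it; the furniture and walls round the work are solid. World frame = base frame: x ahead of the robot, y to its left, z up, the work surface at z = 0. Lengths are in mm, angles in rad, forces in N, time in s.
With the tool pointing down it reaches from about 350 to 875 mm from the base axis. Payload 4.2 kg.
Tool frame: the origin (TCP) lies at the very end of the fingers, on their centre line; the grasp point (between the pads) lies arm.grip_depth behind it (arm.grip_depth is the distance from the TCP to the grasp point, in mm); x points along the fingers, y is the direction in which the jaws open and shut, and the axes are right-handed (so a half turn about x gives the same grasp; the last joint's range is limited). The gripper opens to 85 mm and grips with 20 to 120 N. Pads are 22 mm wide; open, the fingers measure 114 mm over their backs; the gripper's body (76 mm by 85 mm) begins 54 mm behind the grasp point. The pads swing forward as they close: fully open they stand 13 mm farther back than shut.
Start: joints at [1.542, 0.385, 0.008, 0, -1.194, -0.259], TCP at [177.37, 599.282, 231.312] pointing down, gripper open.
Joint ranges: [-3.14, 3.14], [-1.21, 2.06], [-1.07, 1.41], [-3.16, 2.05], [-2.99, -0.16], [-3.1, 3.1]. Speed limits (rad/s): [2.79, 2.79, 3.14, 3.14, 3.14, 3.14].

### API

Orientations are given as a unit quaternion [x, y, z, w].
In Python, from bench import arm, get_image, models gives the robot as it stands.
- The arm moves only by the tool arm_command, never from a script. Its argument "rows" is a list of rows, each an object of numbers: "dx", "dy", "dz": the shift along the tool's x, y, z in m; "wx", "wy", "wz": the turn, a rotation vector about the tool's x, y, z in degrees; "gripper": the closure, from -1 (fully open) to 1 (shut). A call has exactly 8 rows; each row is the pose to reach, as a shift and turn from the pose measured when the call began, along the tool's axes at that moment; what a row does not reach only later rows make up. A row lasts 1/10 s, in which the tool goes at most 50 mm and 8.59 degrees, less where a joint would pass 70% of its speed; a pose out of reach is approached as far as the arm can. A call with a gripper value outside its range is refused whole. The fingers move at their own pace and stop on an object; the grip force is fixed at half the most. Time passes only in rows, so rows that repeat a pose let the fingers close, or fill a call up. It gives the time, the measured TCP pose, the force and the opening at its end, in the units of the state.
- arm.read_state(): the state, without advancing time (a new reading comes with each control period).
- get_image(name): name is "side" or "top"; returns a dict with "img" (420x560x3 uint8, red, green, blue), "K" (3x3 intrinsics, pixels), "rvec" (rotation vector, rad) and "tvec" (3), from world to camera coordinates, as OpenCV has them. Camera axes: x right, y down, z forward; pixel columns grow to the right and rows downward; lengths in mm; the calibration is good to about 2 mm. A picture is of the moment at which its call begins. There is no depth.
- arm.job_done(): hands the job in, once; it reports no verdict.
Trained networks look in the newest picture that a camera, given by its name, has taken for a name from the list of things; names that differ only in an ending like _2 or _b are one class to them, and where a whole thing is asked for, a point or a joint stands for the part that bears it (a point fixed in the world has none). Each returns a list of dicts, best first, with "conf" (0 to 1); they miss things now and then, are a little off and sometimes report something else, mostly with a low value. They report only what shows in the picture. A call takes as long as a camera call. They do not tell look-alikes from the thing itself.
- models.cut_out(camera, query): "mask" (420x560 bool, what is visible of it) and "extent" ([left, top, right, bottom] in pixels, round what is visible of it).
The state is a dict: "clock": time; "joints": joint angles; "joint_vel": joint speeds; "joint_efforts": joint torques, N m; "position": TCP position; "ee_rot": TCP orientation; "contact_force": force on the tool from outside, world axes, zero at the start; "wrist_torque": the same for the moment, N m; "gripper_width": finger opening in mm.
Only numpy, scipy, OpenCV 4.12 (cv2) and the standard library are available. Lean on these libraries where they do the work, as an engineer would, in place of code of your own. Each camera call takes 0.05 s, during which the arm holds its last target.

## Working session

There is one attempt and no reset: what is moved stays moved. The work goes in short steps, Python scripts to look and compute and a tool call to move; the robot and the scene stay as the last step left them, time stands still between calls to the robot, and variables do not carry over. Pictures are saved under pics/ and viewed, and the job is handed in when it is done.

Besides the shell and the picture viewer there is one more tool, called after "Emit:" as name([rows], argument=value, ...), one row to a line, values as JSON. arm_command: Moves the arm, as the interface text tells. Its arguments: {"type":"object","properties":{"rows":{"type":"array"}},"required":["rows"]}

```bash
mkdir -p pics; ls; python3 - <<'E'
from bench import arm,get_image,models
import cv2,json,numpy as np
for c in("side","top"):
    d=get_image(c); cv2.imwrite(f"pics/{c}0.png",d["img"][:,:,::-1])
    R=cv2.Rodrigues(np.array(d["rvec"]))[0]; print(c,np.array(d["K"]).round(1).tolist(),"C",(-R.T@np.array(d["tvec"]).ravel()).round(),"fwd",R[2].round(3),"right",R[0].round(3))
    for q in("switch_box","guard_hood","guard_roller","toggle","honing_oil","offcut5","wax_tin"):
        print(q,[(round(float(r["conf"]),2),[int(v) for v in r["extent"]]) for r in models.cut_out(c,q)])
print(arm.read_state(),arm.grip_depth)
E
```

```text
pics
side [[409.3, 0.0, 278.5], [0.0, 409.3, 211.4], [0.0, 0.0, 1.0]] C [ 576. -720.  637.] fwd [ 0.019  0.822 -0.569] right [ 1.   -0.01  0.02]
switch_box [(0.92, [208, 151, 253, 200]), (0.86, [347, 280, 415, 373]), (0.83, [223, 243, 281, 314]), (0.26, [221, 246, 265, 280])]
guard_hood [(0.97, [218, 243, 266, 281]), (0.97, [347, 281, 401, 332]), (0.9, [211, 144, 241, 171]), (0.74, [233, 203, 261, 231])]
guard_roller [(0.89, [344, 283, 394, 331]), (0.84, [221, 241, 264, 280]), (0.76, [210, 148, 246, 173])]
toggle [(0.54, [222, 239, 265, 280])]
honing_oil []
offcut5 [(0.91, [214, 222, 232, 246])]
wax_tin [(0.64, [233, 206, 259, 231])]
top [[439.6, 0.0, 276.5], [0.0, 439.6, 213.0], [0.0, 0.0, 1.0]] C [ 417.   97. 1094.] fwd [ 0.184 -0.001 -0.983] right [ 0.006 -1.     0.002]
switch_box [(0.98, [368, 129, 427, 174]), (0.88, [147, 252, 209, 303]), (0.73, [322, 220, 382, 271])]
guard_hood [(0.85, [389, 129, 425, 172]), (0.81, [150, 262, 188, 302]), (0.72, [341, 231, 379, 267])]
guard_roller [(0.91, [388, 128, 425, 171]), (0.78, [339, 230, 375, 271]), (0.76, [150, 266, 191, 305])]
toggle []
honing_oil [(0.55, [402, 282, 423, 296])]
offcut5 [(0.46, [285, 267, 297, 285])]
wax_tin [(0.56, [241, 242, 268, 269])]
{'clock': 0.8, 'joints': array([ 1.54160967e+00,  3.84659352e-01,  7.88709821e-03, -3.74306660e-06,
       -1.19399428e+00, -2.58617175e-01]), 'joint_vel': array([-0.00046192,  0.00044128,  0.00155084,  0.00076032, -0.000241  ,
        0.00205539]), 'joint_efforts': array([ 2.57647698e-04, -3.92025518e+01,  1.88609111e+01,  4.19039860e+00,
       -2.41339085e-04, -1.38526801e-06]), 'position': array([177.36289991, 599.27668054, 231.33101952]), 'ee_rot': array([-0.69979561,  0.10139336,  0.69980047,  0.101414  ]), 'contact_force': array([ 0.25417954, -0.32936217, -0.54340196]), 'wrist_torque': array([ 0.02591451, -0.03763505, -0.00519047]), 'gripper_width': 85.4867876293797} 18.700000000000003
```

View pics/side0.png

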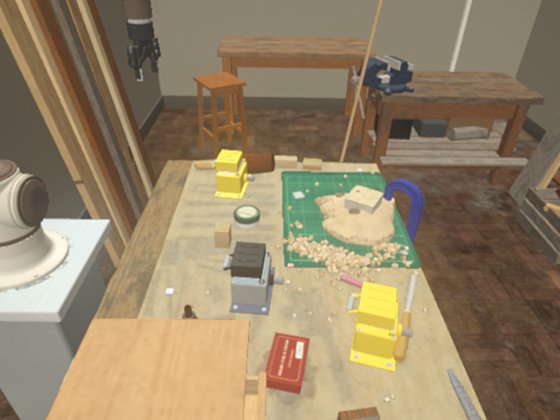

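View pics/top0.png

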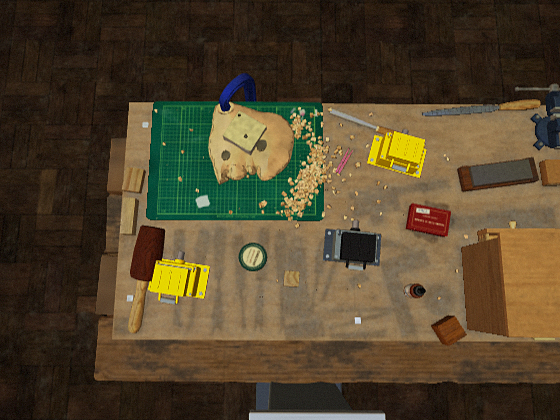

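```bash
python3 - <<'E'
import cv2
a=cv2.imread("pics/side0.png");b=cv2.imread("pics/top0.png")
cv2.imwrite("pics/s_crop.png",cv2.resize(a[190:330,190:310],None,fx=4,fy=4,interpolation=cv2.INTER_CUBIC))
cv2.imwrite("pics/t_crop.png",cv2.resize(b[200:320,230:430],None,fx=4,fy=4,interpolation=cv2.INTER_CUBIC))
E
```

```text
(no output)
```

View pics/s_crop.png

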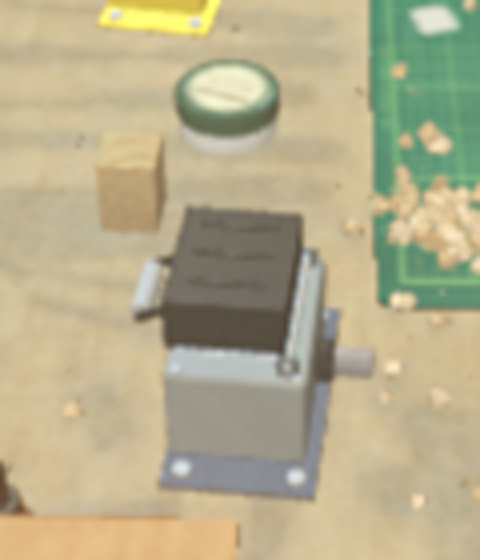

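View pics/t_crop.png

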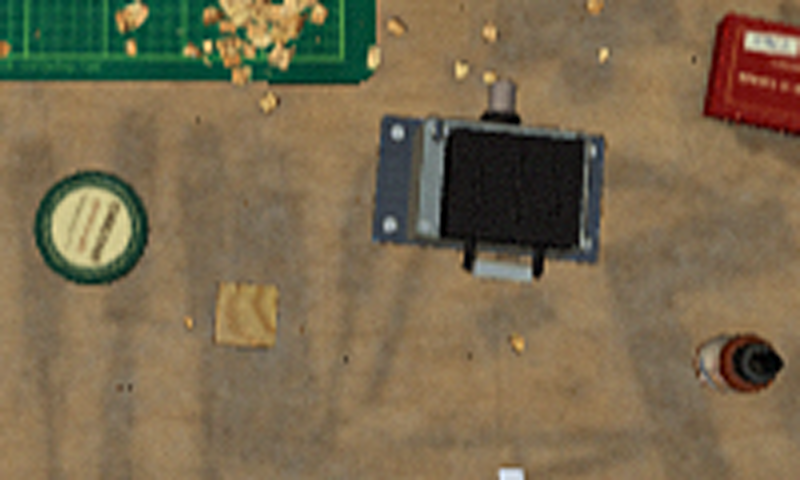

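```bash
cat > h.py <<'E'
import numpy as np,cv2
from bench import arm,get_image,models
from scipy.spatial.transform import Rotation as Rn
def proj(d,P): return cv2.projectPoints(np.asarray(P,float).reshape(-1,1,3),np.array(d["rvec"],float),np.array(d["tvec"],float),np.array(d["K"],float),None)[0].reshape(-1,2)
def Bw(p,P):
    c,s=np.cos(p[2]),np.sin(p[2]); P=np.atleast_2d(P).astype(float)
    return np.c_[p[0]+c*P[:,0]-s*P[:,1],p[1]+s*P[:,0]+c*P[:,1],P[:,2]]
def ray(d,uv,z):
    R=cv2.Rodrigues(np.array(d["rvec"],float))[0];C=-R.T@np.array(d["tvec"],float).ravel()
    v=R.T@np.linalg.inv(d["K"])@np.array([uv[0],uv[1],1.]);return C+v*(z-C[2])/v[2]
E
python3 - <<'E'
from h import *
from scipy.optimize import least_squares
s=get_image("side");t=get_image("top")
T=np.array([[380,115],[373,240],[605,135],[600,262],[503,270],[503,82]])/4+[230,200]
TP=[[40,70,4],[-40,70,4],[40,-70,4],[-40,-70,4],[-52,0,72],[66,0,25]]
S=np.array([[163,488],[313,498],[338,310],[190,207],[302,213],[168,285],[148,288]])/4+[190,190]
SP=[[-40,-70,4],[40,-70,4],[40,70,4],[-37,38,98],[25,38,98],[-37,-38,98],[-52,0,70]]
f=lambda p:np.r_[(proj(t,Bw(p,TP))-T)[:5].ravel(),(proj(s,Bw(p,SP))-S).ravel()]
r=least_squares(f,[430,-80,0],loss="soft_l1",x_scale=[10,10,.05]);p=r.x
print(p,np.degrees(p[2]));print(f(p).reshape(-1,2).round(1))
rt=least_squares(lambda p:f(p)[:10],p).x; rs=least_squares(lambda p:f(p)[10:],p).x
print(rt,rs)
np.save("box.npy",p)
for n,uv,z in(("oil",(415,291),95),("offcut",(291.5,278.5),50),("tin",(253,257),31)):
    w=ray(t,uv,z);c,q=np.cos(p[2]),np.sin(p[2]);d=w[:2]-p[:2];print(n,w.round(),"box:",(c*d[0]+q*d[1]).round(),(-q*d[0]+c*d[1]).round())
for im,d,P,n in((s["img"],s,SP,"s"),(t["img"],t,TP,"t")):
    im=cv2.resize(im[:,:,::-1],None,fx=4,fy=4)
    L=[[a,b,98] for a in(-37,25) for b in(-38,38)]+[[a,b,4] for a in(-40,40) for b in(-70,70)]+[[-52,17,70],[-52,-17,70]]
    for u in proj(d,Bw(p,L)):cv2.circle(im,tuple(int(v) for v in u*4+2),3,(0,0,255),-1)
    cu=proj(d,Bw(p,[[0,0,50]]))[0]*4; x,y=int(cu[0]),int(cu[1]); cv2.imwrite(f"pics/fit_{n}.png",im[y-220:y+220,x-220:x+220])
E
python3 -c "
import cv2,numpy as np
cv2.imwrite('pics/fit.png',cv2.resize(np.hstack([cv2.imread('pics/fit_s.png'),cv2.imread('pics/fit_t.png')]),(800,400)))"
```

```text
[ 5.39301785e+02 -9.30809355e+01 -8.31936781e-02] -4.7666466363439275
[[ 0.4 -1.2]
 [-0.1 -0.6]
 [-0.  -1.2]
 [-0.3 -1. ]
 [ 0.4 -2.5]
 [-2.5 -0.6]
 [-0.2 -0.3]
 [-0.6 -0.9]
 [-1.1 -0.7]
 [ 0.5 -0.4]
 [-1.8  4.4]
 [-0.2  0.8]]
[ 5.36084205e+02 -9.28029310e+01 -8.43440704e-02] [ 5.41003848e+02 -9.19512406e+01 -8.38344442e-02]
oil [ 429. -215.   95.] box: -100.0 -131.0
offcut [456.  60.  50.] box: -95.0 146.0
tin [508. 152.  31.] box: -52.0 242.0
```

View pics/fit.png

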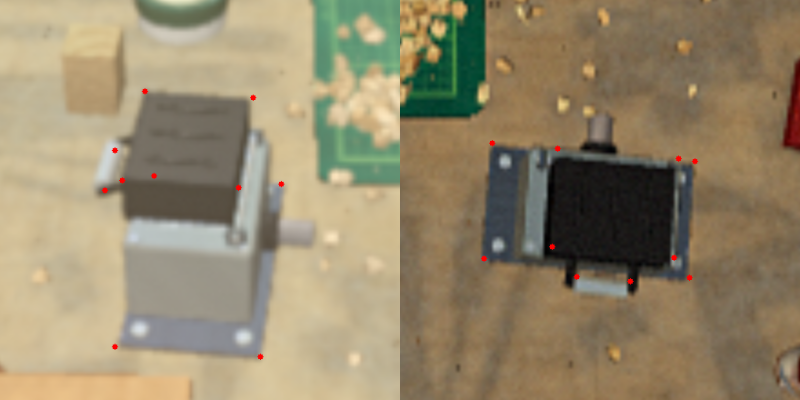

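```bash
python3 - <<'E'
import cv2,numpy as np
for n,(x0,y0,x1,y1) in(("side0",(215,235,285,320)),("top0",(315,210,390,280))):
    f=7 if n=="side0" else 8
    a=cv2.resize(cv2.imread(f"pics/{n}.png")[y0:y1,x0:x1],None,fx=f,fy=f,interpolation=cv2.INTER_CUBIC)
    for x in range(x0,x1,10):cv2.line(a,((x-x0)*f+f//2,0),((x-x0)*f+f//2,a.shape[0]),(0,255,255),1);cv2.putText(a,str(x),((x-x0)*f,10),0,.4,(0,0,255),1)
    for y in range(y0+(-y0)%10,y1,10):cv2.line(a,(0,(y-y0)*f+f//2),(a.shape[1],(y-y0)*f+f//2),(0,255,255),1);cv2.putText(a,str(y),(0,(y-y0)*f),0,.4,(0,0,255),1)
    cv2.imwrite(f"pics/{n}_g.png",a)
E
```

```text
(no output)
```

View pics/side0_g.png

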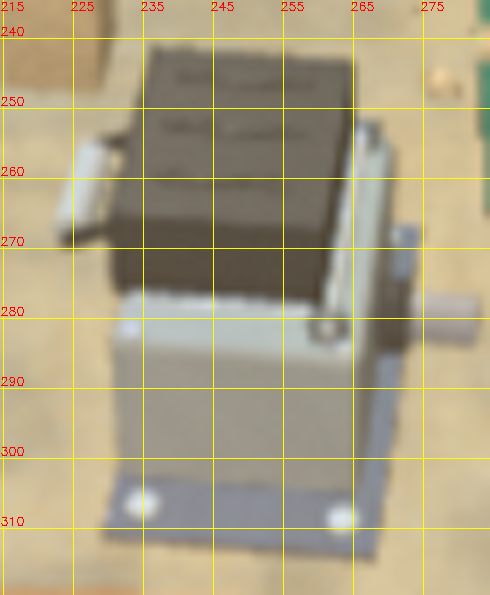

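View pics/top0_g.png

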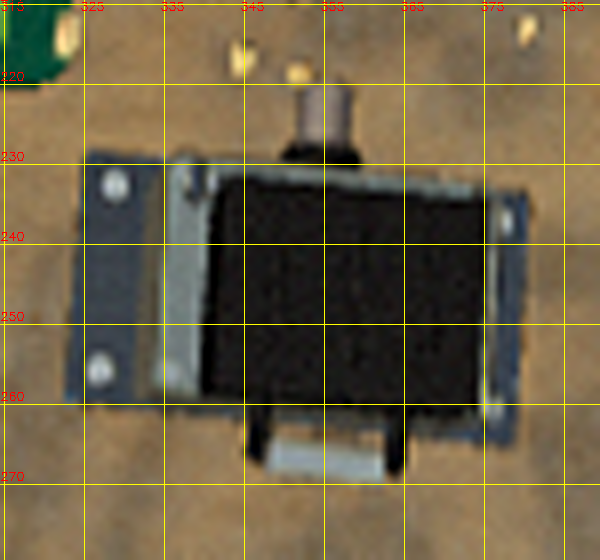

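```bash
python3 - <<'E'
from h import *
from scipy.optimize import least_squares
s=get_image("side");t=get_image("top")
T=np.array([[85,150],[66,402],[528,190],[514,446],[487,197],[327,458]])/8+[314.5,209.5]
TP=[[40,70,4],[-40,70,4],[40,-70,4],[-40,-70,4],[25,-38,98],[-52,0,74]]
S=np.array([[103,540],[376,560],[418,225],[150,46],[356,62],[113,215],[330,232],[85,183],[115,345],[357,357]])/7+[214.5,234.5]
SP=[[-40,-70,4],[40,-70,4],[40,70,4],[-37,38,98],[25,38,98],[-37,-38,98],[25,-38,98],[-54,0,72],[-36,-50,60],[36,-50,60]]
ft=lambda p:(proj(t,Bw(p,TP))-T).ravel()
fs=lambda p:(proj(s,Bw(p,SP))-S).ravel()
for n,f in(("top",ft),("side",fs),("both",lambda p:np.r_[ft(p),fs(p)])):
    p=least_squares(f,[537,-92,-.084],loss="soft_l1",x_scale=[10,10,.05]).x;print(n,p);print(f(p).reshape(-1,2).round(1).tolist())
# with pixel offsets per camera
g=lambda q:np.r_[ft(q[:3]).reshape(-1,2).__add__(q[3:5]).ravel(),fs(q[:3]).reshape(-1,2).__add__(q[5:7]).ravel(),q[3:]*0.5]
q=least_squares(g,np.r_[p,0,0,0,0],loss="soft_l1",x_scale=[10,10,.05,1,1,1,1]).x;print(q.round(3));print(g(q)[:-4].reshape(-1,2).round(1).tolist())
np.save("box.npy",q[:3])
print("roller",Bw(q[:3],[-52,0,70]))
print(arm.read_state()["clock"])
E
```

```text
top [ 5.36825483e+02 -9.11858814e+01 -8.96826907e-02]
[[-0.3, 0.1], [-0.4, 0.5], [0.1, 0.5], [0.1, 0.4], [0.5, -0.9], [-0.0, -0.8]]
side [ 5.39362229e+02 -9.25164974e+01 -8.40909587e-02]
[[-0.9, -0.5], [-0.2, -0.5], [-0.3, -0.2], [0.6, -0.2], [0.7, -0.7], [-0.4, 0.2], [0.5, -0.2], [-0.8, 1.2], [-0.3, 0.2], [1.6, 1.0]]
both [ 5.38558431e+02 -9.18227050e+01 -8.52146023e-02]
[[-0.2, -0.4], [-0.1, -0.1], [0.3, -0.4], [0.5, -0.4], [0.7, -1.8], [0.3, -1.5], [-1.4, -0.8], [-0.6, -0.8], [-0.6, -0.4], [0.2, -0.5], [0.3, -0.9], [-0.8, -0.1], [0.1, -0.4], [-1.2, 0.9], [-0.7, -0.1], [1.2, 0.7]]
[ 5.3789e+02 -9.0749e+01 -8.6000e-02  1.8200e-01  3.9400e-01  6.7600e-01
  6.1900e-01]
[[-0.4, 0.2], [-0.4, 0.6], [0.0, 0.3], [0.2, 0.3], [0.5, -1.1], [0.0, -0.8], [-1.0, -0.6], [-0.3, -0.6], [-0.2, -0.1], [0.6, -0.2], [0.7, -0.6], [-0.4, 0.1], [0.4, -0.1], [-0.8, 1.2], [-0.3, 0.2], [1.5, 1.0]]
roller [[486.08214215 -86.27842796  70.        ]]
1.0
```

```bash
cat >> h.py <<'E'
BOX=np.array([538.,-91.3,-0.086])
def Rt(lean=15,flip=1,box=BOX):
    a=np.radians(lean);x=np.array([np.sin(a),0,-np.cos(a)]);y=np.array([0,flip,0.]);z=np.cross(x,y)
    c,s=np.cos(box[2]),np.sin(box[2]);B=np.array([[c,-s,0],[s,c,0],[0,0,1]])
    return B@np.c_[x,y,z]
def tcp(xt,zt,y=0,lean=15,box=BOX):
    a=np.radians(lean);return Bw(box,[xt-11*np.cos(a),y,zt-11*np.sin(a)])[0]
def delta(p,R,st=None):
    st=st or arm.read_state();R0=Rn.from_quat(st["ee_rot"]).as_matrix()
    return (R0.T@(p-st["position"])/1000).round(4),np.degrees(Rn.from_matrix(R0.T@R).as_rotvec()).round(2)
def where(st=None):
    st=st or arm.read_state();R=Rn.from_quat(st["ee_rot"]).as_matrix()
    c=st["position"]+R@np.array([0,0,11*np.sign((R[:,2])[0])]);d=c-[BOX[0],BOX[1],0];cc,s=np.cos(BOX[2]),np.sin(BOX[2])
    return np.array([cc*d[0]+s*d[1],-s*d[0]+cc*d[1],d[2]]).round(1),"lean",np.degrees(np.arcsin(R[0,0])).round(1),"F",st["contact_force"].round(2),"t",round(st["clock"],2),"j",st["joints"].round(2)
E
python3 - <<'E'
from h import *
print(Rn.from_quat(arm.read_state()["ee_rot"]).as_matrix().round(2))
for f in(1,-1):
    print(f,tcp(-95,180).round(),delta(tcp(-95,180),Rt(15,f)))
E
```

```text
[[-0.   -0.28 -0.96]
 [ 0.   -0.96  0.28]
 [-1.   -0.    0.  ]]
1 [433. -82. 177.] (array([ 0.0541,  0.581 , -0.4383]), array([167.08,  -2.22, -22.  ]))
-1 [433. -82. 177.] (array([ 0.0541,  0.581 , -0.4383]), array([-11.49,  14.95,  -1.51]))
```

Emit:
arm_command([
  {"dx": 0.0, "dy": 0.05, "dz": -0.038, "wx": -2, "wy": 2, "wz": 0, "gripper": 1},
  {"dx": 0.0, "dy": 0.09, "dz": -0.068, "wx": -4, "wy": 4, "wz": 0, "gripper": 1},
  {"dx": 0.0, "dy": 0.13, "dz": -0.098, "wx": -6, "wy": 6, "wz": 0, "gripper": 1},
  {"dx": 0.0, "dy": 0.17, "dz": -0.128, "wx": -8, "wy": 8, "wz": 0, "gripper": 1},
  {"dx": 0.0, "dy": 0.21, "dz": -0.158, "wx": -10, "wy": 10, "wz": -1, "gripper": 1},
  {"dx": 0.0, "dy": 0.25, "dz": -0.189, "wx": -11.5, "wy": 13, "wz": -1.5, "gripper": 1},
  {"dx": 0.0, "dy": 0.29, "dz": -0.219, "wx": -11.5, "wy": 15, "wz": -1.5, "gripper": 1},
  {"dx": 0.0, "dy": 0.33, "dz": -0.249, "wx": -11.5, "wy": 15, "wz": -1.5, "gripper": 1},
])

```text
clock: 1.8
position: [317.5, 222.3, 231.1]
ee_rot: [0.793, -0.033, -0.608, -0.025]
contact_force: [0.6, -1.0, -0.7]
gripper_width: -0.1
```

```bash
python3 - <<'E'
from h import *
print(where(),delta(tcp(-95,180),Rt(15,-1)))
E
```

```text
(array([-236. ,  293.6,  234. ]), 'lean', np.float64(15.0), 'F', array([ 0.62, -1.  , -0.74]), 't', 1.8, 'j', array([ 1.24, -0.14, -0.75,  0.32, -0.92,  0.06])) (array([ 0.0888,  0.2938, -0.1213]), array([ 0.16, -0.11, -0.01]))
```

Emit:
arm_command([
  {"dx": 0.0, "dy": 0.04, "dz": -0.015, "wx": 0, "wy": 0, "wz": 0, "gripper": 1},
  {"dx": 0.01, "dy": 0.08, "dz": -0.03, "wx": 0, "wy": 0, "wz": 0, "gripper": 1},
  {"dx": 0.025, "dy": 0.12, "dz": -0.05, "wx": 0, "wy": 0, "wz": 0, "gripper": 1},
  {"dx": 0.04, "dy": 0.16, "dz": -0.066, "wx": 0, "wy": 0, "wz": 0, "gripper": 1},
  {"dx": 0.055, "dy": 0.2, "dz": -0.083, "wx": 0, "wy": 0, "wz": 0, "gripper": 1},
  {"dx": 0.07, "dy": 0.24, "dz": -0.1, "wx": 0, "wy": 0, "wz": 0, "gripper": 1},
  {"dx": 0.085, "dy": 0.275, "dz": -0.115, "wx": 0, "wy": 0, "wz": 0, "gripper": 1},
  {"dx": 0.0888, "dy": 0.294, "dz": -0.121, "wx": 0, "wy": 0, "wz": 0, "gripper": 1},
])

```text
clock: 2.6
position: [432.7, -85.0, 176.3]
ee_rot: [0.793, -0.035, -0.608, -0.026]
contact_force: [-1.0, 0.4, -0.7]
gripper_width: -0.1
```

```bash
python3 - <<'E'
from h import *
print(where(),delta(tcp(-80,50),Rt(15,-1)))
E
```

```text
(array([-94.8,  -2.8, 179.1]), 'lean', np.float64(15.0), 'F', array([-1.01,  0.43, -0.67]), 't', 2.6, 'j', array([ 0.23, -0.01, -0.73,  0.15, -0.6 ,  1.14])) (array([ 0.1285, -0.0029,  0.0192]), array([-0.04, -0.03, -0.08]))
```

Emit:
arm_command([
  {"dx": 0.02, "dy": -0.001, "dz": 0.003, "gripper": 1},
  {"dx": 0.045, "dy": -0.003, "dz": 0.007, "gripper": 1},
  {"dx": 0.07, "dy": -0.003, "dz": 0.011, "gripper": 1},
  {"dx": 0.09, "dy": -0.003, "dz": 0.014, "gripper": 1},
  {"dx": 0.11, "dy": -0.003, "dz": 0.017, "gripper": 1},
  {"dx": 0.122, "dy": -0.003, "dz": 0.019, "gripper": 1},
  {"dx": 0.1285, "dy": -0.003, "dz": 0.019, "gripper": 1},
  {"dx": 0.1285, "dy": -0.003, "dz": 0.019, "gripper": 1},
])

```text
validation failed for argument at $.ro...
```

```bash
python3 - <<'E'
from h import *
print(where())
ims=[]
for c in("side","top"):
    d=get_image(c);P=proj(d,Bw(BOX,[[-60,0,60]]))[0].astype(int)
    im=cv2.resize(d["img"][max(P[1]-50,0):P[1]+50,P[0]-50:P[0]+50,::-1],(400,400),interpolation=cv2.INTER_CUBIC)
    ims.append(im)
    w=proj(d,[arm.read_state()["position"]])[0]; cv2.circle(im,tuple(int(v) for v in (w-P+50)*4+2),3,(0,0,255),-1)
cv2.imwrite("pics/pre.png",np.hstack(ims))
E
```

```text
(array([-94.8,  -2.8, 179.1]), 'lean', np.float64(15.0), 'F', array([-1.01,  0.43, -0.67]), 't', 2.6, 'j', array([ 0.23, -0.01, -0.73,  0.15, -0.6 ,  1.14]))
```

View pics/pre.png

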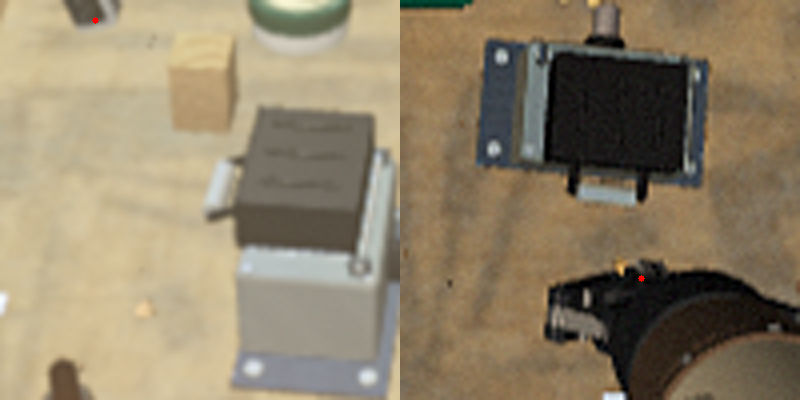

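Emit:
arm_command([
  {"dx": 0.02, "dy": -0.001, "dz": 0.003, "wx": 0, "wy": 0, "wz": 0, "gripper": 1},
  {"dx": 0.045, "dy": -0.003, "dz": 0.007, "wx": 0, "wy": 0, "wz": 0, "gripper": 1},
  {"dx": 0.07, "dy": -0.003, "dz": 0.011, "wx": 0, "wy": 0, "wz": 0, "gripper": 1},
  {"dx": 0.09, "dy": -0.003, "dz": 0.014, "wx": 0, "wy": 0, "wz": 0, "gripper": 1},
  {"dx": 0.11, "dy": -0.003, "dz": 0.017, "wx": 0, "wy": 0, "wz": 0, "gripper": 1},
  {"dx": 0.122, "dy": -0.003, "dz": 0.019, "wx": 0, "wy": 0, "wz": 0, "gripper": 1},
  {"dx": 0.1285, "dy": -0.003, "dz": 0.019, "wx": 0, "wy": 0, "wz": 0, "gripper": 1},
  {"dx": 0.1285, "dy": -0.003, "dz": 0.019, "wx": 0, "wy": 0, "wz": 0, "gripper": 1},
])

```text
clock: 3.5
position: [451.5, -84.0, 55.3]
ee_rot: [0.79, -0.033, -0.611, -0.029]
contact_force: [1.1, 0.2, 0.4]
gripper_width: -0.1
```

```bash
cat > look.py <<'E'
from h import *
import sys
print(where())
ims=[]
for c in("side","top"):
    d=get_image(c);P=proj(d,Bw(BOX,[[-40,0,80]]))[0].astype(int)
    im=cv2.resize(d["img"][max(P[1]-45,0):P[1]+45,P[0]-45:P[0]+45,::-1],(400,400),interpolation=cv2.INTER_CUBIC)
    st=arm.read_state();R=Rn.from_quat(st["ee_rot"]).as_matrix()
    for k,col in((0,(0,0,255)),(-11,(0,255,0))):
        w=proj(d,[st["position"]+R[:,2]*k])[0]; cv2.circle(im,tuple(int(v) for v in (w-P+45.5)*400/90),2,col,-1)
    ims.append(im)
cv2.imwrite(f"pics/{sys.argv[1]}.png",np.hstack(ims))
E
python3 look.py pre2
```

```text
(array([-76.1,  -0.1,  58.1]), 'lean', np.float64(14.5), 'F', array([1.08, 0.19, 0.42]), 't', 3.5, 'j', array([ 0.19,  0.24, -0.93,  0.4 , -0.16,  0.91]))
```

View pics/pre2.png

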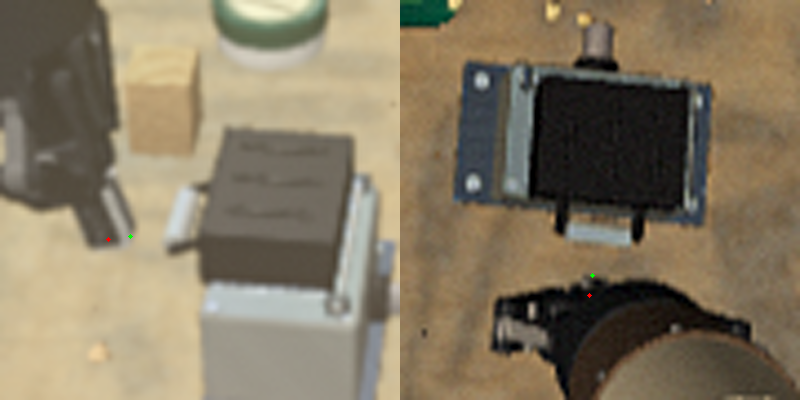

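```bash
python3 - <<'E'
from h import *
for a in((-60,56),(-42,56)): print(delta(tcp(*a),Rt(15,-1)))
E
```

```text
(array([ 0.0066, -0.0002, -0.0153]), array([-0.13,  0.41,  0.31]))
(array([ 0.0112, -0.0002, -0.0327]), array([-0.13,  0.41,  0.31]))
```

Emit:
arm_command([
  {"dx": 0.003, "dy": 0, "dz": -0.006, "wx": 0, "wy": 0.2, "wz": 0, "gripper": 1},
  {"dx": 0.006, "dy": 0, "dz": -0.012, "wx": 0, "wy": 0.4, "wz": 0.3, "gripper": 1},
  {"dx": 0.0066, "dy": 0, "dz": -0.0153, "wx": 0, "wy": 0.4, "wz": 0.3, "gripper": 1},
  {"dx": 0.008, "dy": 0, "dz": -0.019, "wx": 0, "wy": 0.4, "wz": 0.3, "gripper": 1},
  {"dx": 0.009, "dy": 0, "dz": -0.0235, "wx": 0, "wy": 0.4, "wz": 0.3, "gripper": 1},
  {"dx": 0.01, "dy": 0, "dz": -0.028, "wx": 0, "wy": 0.4, "wz": 0.3, "gripper": 1},
  {"dx": 0.0112, "dy": 0, "dz": -0.0327, "wx": 0, "wy": 0.4, "wz": 0.3, "gripper": 1},
  {"dx": 0.0112, "dy": 0, "dz": -0.0327, "wx": 0, "wy": 0.4, "wz": 0.3, "gripper": 1},
])

```text
clock: 4.4
position: [480.4, -88.8, 50.9]
ee_rot: [0.789, -0.037, -0.613, -0.027]
contact_force: [-9.6, -1.0, 2.5]
gripper_width: 0.1
```

```bash
python3 look.py p3;python3 - <<'E'
from h import *
for a in((-42,66),(-42,76),(-36,80)): print(delta(tcp(*a),Rt(15,-1)))
E
```

```text
(array([-47. ,  -2.5,  53.6]), 'lean', np.float64(14.3), 'F', array([-9.63, -0.98,  2.48]), 't', 4.4, 'j', array([ 0.17,  0.29, -0.86,  0.37, -0.19,  0.96]))
(array([-0.0105, -0.0022, -0.0076]), array([-0.26,  0.57, -0.22]))
(array([-0.0202, -0.0022, -0.0101]), array([-0.26,  0.57, -0.22]))
(array([-0.0226, -0.0022, -0.0169]), array([-0.26,  0.57, -0.22]))
```

View pics/p3.png

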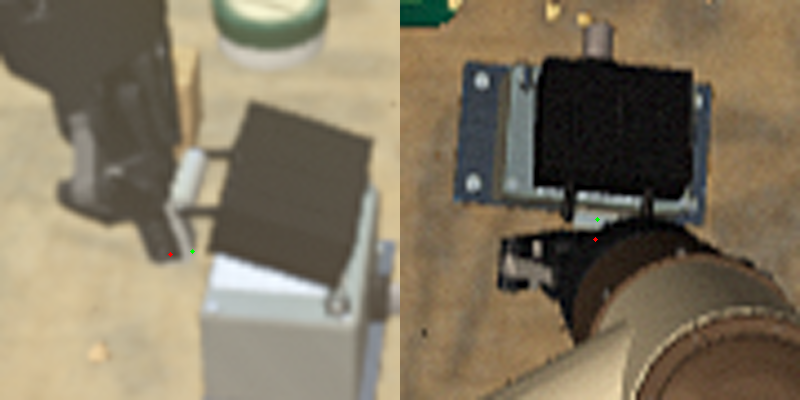

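Emit:
arm_command([
  {"dx": -0.002, "dy": 0, "dz": 0.0, "wx": 0, "wy": 0, "wz": 0, "gripper": 1},
  {"dx": -0.004, "dy": -0.001, "dz": -0.001, "wx": 0, "wy": 0, "wz": 0, "gripper": 1},
  {"dx": -0.006, "dy": -0.002, "dz": -0.0015, "wx": 0, "wy": 0.2, "wz": 0, "gripper": 1},
  {"dx": -0.008, "dy": -0.002, "dz": -0.002, "wx": 0, "wy": 0.5, "wz": 0, "gripper": 1},
  {"dx": -0.01, "dy": -0.002, "dz": -0.0025, "wx": 0, "wy": 0.5, "wz": 0, "gripper": 1},
  {"dx": -0.0118, "dy": -0.0022, "dz": -0.0028, "wx": 0, "wy": 0.5, "wz": 0, "gripper": 1},
  {"dx": -0.0118, "dy": -0.0022, "dz": -0.0028, "wx": 0, "wy": 0.5, "wz": 0, "gripper": 1},
  {"dx": -0.0118, "dy": -0.0022, "dz": -0.0028, "wx": 0, "wy": 0.5, "wz": 0, "gripper": 1},
])

```text
clock: 5.3
position: [480.7, -86.3, 63.3]
ee_rot: [0.792, -0.037, -0.608, -0.027]
contact_force: [-1.0, -0.1, -0.2]
gripper_width: -0.3
```

```bash
python3 look.py p4;python3 - <<'E'
from h import *
for a in((-47,76),(-42,78),(-36,80)): print(delta(tcp(*a),Rt(15,-1)))
E
```

```text
(array([-46.8,  -0. ,  66.2]), 'lean', np.float64(14.9), 'F', array([-1.05, -0.11, -0.18]), 't', 5.3, 'j', array([ 0.18,  0.27, -0.84,  0.34, -0.22,  0.98]))
(array([-0.0096,  0.    , -0.0025]), array([-0.26,  0.06, -0.22]))
(array([-0.0103,  0.    , -0.0078]), array([-0.26,  0.06, -0.22]))
(array([-0.0107, -0.    , -0.0142]), array([-0.26,  0.06, -0.22]))
```

View pics/p4.png

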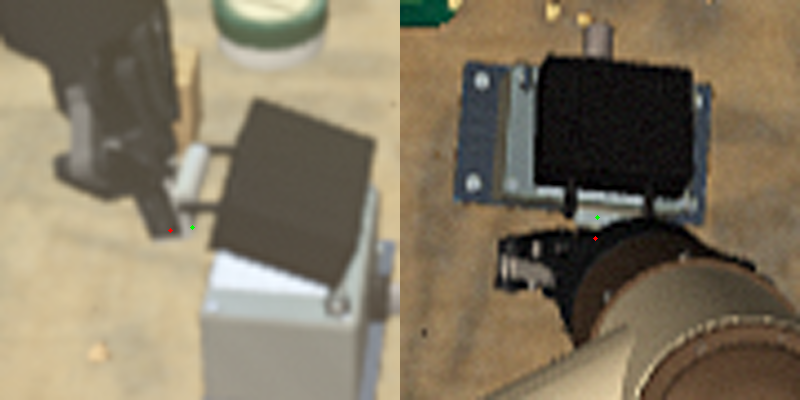

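Emit:
arm_command([
  {"dx": -0.002, "dy": 0, "dz": -0.0005, "wx": 0, "wy": 0, "wz": 0, "gripper": 1},
  {"dx": -0.0045, "dy": 0, "dz": -0.0012, "wx": 0, "wy": 0, "wz": 0, "gripper": 1},
  {"dx": -0.007, "dy": 0, "dz": -0.002, "wx": 0, "wy": 0, "wz": 0, "gripper": 1},
  {"dx": -0.0096, "dy": 0, "dz": -0.003, "wx": 0, "wy": 0, "wz": 0, "gripper": 1},
  {"dx": -0.01, "dy": 0, "dz": -0.0055, "wx": 0, "wy": 0, "wz": 0, "gripper": 1},
  {"dx": -0.0103, "dy": 0, "dz": -0.0078, "wx": 0, "wy": 0, "wz": 0, "gripper": 1},
  {"dx": -0.0107, "dy": 0, "dz": -0.011, "wx": 0, "wy": 0, "wz": 0, "gripper": 1},
  {"dx": -0.0107, "dy": 0, "dz": -0.0142, "wx": 0, "wy": 0, "wz": 0, "gripper": 1},
])

```text
clock: 6.2
position: [491.9, -87.3, 77.3]
ee_rot: [0.792, -0.037, -0.609, -0.027]
contact_force: [-1.5, 0.4, -0.6]
gripper_width: -0.0
```

```bash
python3 look.py p5;python3 - <<'E'
from h import *
for a in((-30,80),(-24,80)): print(delta(tcp(*a),Rt(15,-1)))
E
```

```text
(array([-35.6,  -0.1,  80.1]), 'lean', np.float64(14.9), 'F', array([-1.51,  0.43, -0.57]), 't', 6.2, 'j', array([ 0.19,  0.26, -0.78,  0.25, -0.3 ,  1.06]))
(array([ 0.0016,  0.0001, -0.0049]), array([-0.26,  0.01, -0.21]))
(array([ 0.0031,  0.0001, -0.0107]), array([-0.26,  0.01, -0.21]))
```

View pics/p5.png

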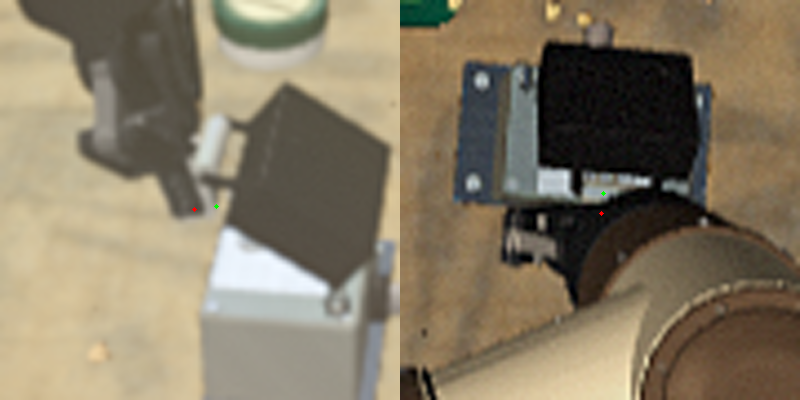

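Emit:
arm_command([
  {"dx": 0.0005, "dy": 0, "dz": -0.002, "wx": 0, "wy": 0, "wz": 0, "gripper": 1},
  {"dx": 0.001, "dy": 0, "dz": -0.004, "wx": 0, "wy": 0, "wz": 0, "gripper": 1},
  {"dx": 0.0016, "dy": 0, "dz": -0.0055, "wx": 0, "wy": 0, "wz": 0, "gripper": 1},
  {"dx": 0.002, "dy": 0, "dz": -0.007, "wx": 0, "wy": 0, "wz": 0, "gripper": 1},
  {"dx": 0.0025, "dy": 0, "dz": -0.0085, "wx": 0, "wy": 0, "wz": 0, "gripper": 1},
  {"dx": 0.0028, "dy": 0, "dz": -0.0096, "wx": 0, "wy": 0, "wz": 0, "gripper": 1},
  {"dx": 0.0031, "dy": 0, "dz": -0.0107, "wx": 0, "wy": 0, "wz": 0, "gripper": 1},
  {"dx": 0.0031, "dy": 0, "dz": -0.0107, "wx": 0, "wy": 0, "wz": 0, "gripper": 1},
])

```text
clock: 7.1
position: [503.8, -88.3, 77.2]
ee_rot: [0.793, -0.037, -0.608, -0.027]
contact_force: [-1.1, -0.0, -0.1]
gripper_width: 0.2
```

```bash
python3 look.py p6;python3 - <<'E'
from h import *
for a in((-20,80),(-17,80)): print(delta(tcp(*a),Rt(15,-1)))
E
```

```text
(array([-23.7,   0. ,  80.1]), 'lean', np.float64(14.9), 'F', array([-1.15, -0.04, -0.06]), 't', 7.1, 'j', array([ 0.18,  0.27, -0.75,  0.24, -0.31,  1.08]))
(array([ 0.0011,  0.0001, -0.0035]), array([-0.26, -0.02, -0.2 ]))
(array([ 0.0018,  0.0001, -0.0064]), array([-0.26, -0.02, -0.2 ]))
```

View pics/p6.png

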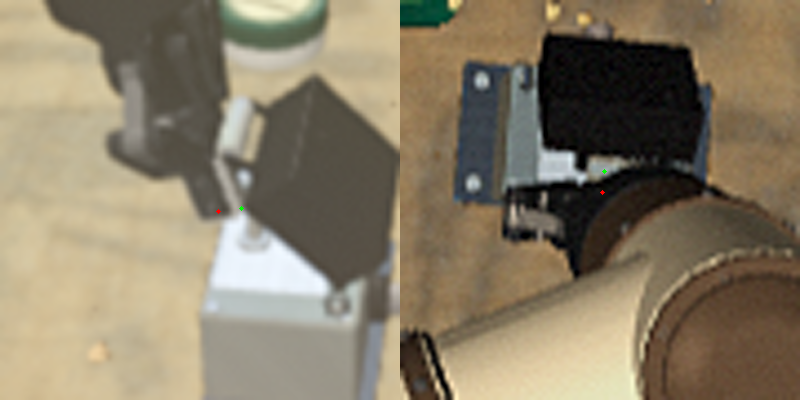

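Emit:
arm_command([
  {"dx": 0.0003, "dy": 0, "dz": -0.001, "wx": 0, "wy": 0, "wz": 0, "gripper": 1},
  {"dx": 0.0006, "dy": 0, "dz": -0.002, "wx": 0, "wy": 0, "wz": 0, "gripper": 1},
  {"dx": 0.0009, "dy": 0, "dz": -0.003, "wx": 0, "wy": 0, "wz": 0, "gripper": 1},
  {"dx": 0.0012, "dy": 0, "dz": -0.004, "wx": 0, "wy": 0, "wz": 0, "gripper": 1},
  {"dx": 0.0014, "dy": 0, "dz": -0.005, "wx": 0, "wy": 0, "wz": 0, "gripper": 1},
  {"dx": 0.0016, "dy": 0, "dz": -0.0055, "wx": 0, "wy": 0, "wz": 0, "gripper": 1},
  {"dx": 0.0016, "dy": 0, "dz": -0.0055, "wx": 0, "wy": 0, "wz": 0, "gripper": 1},
  {"dx": 0.0016, "dy": 0, "dz": -0.0055, "wx": 0, "wy": 0, "wz": 0, "gripper": 1},
])

```text
clock: 8.0
position: [509.5, -88.8, 77.1]
ee_rot: [0.793, -0.037, -0.608, -0.027]
contact_force: [-1.8, -0.0, 0.9]
gripper_width: -0.2
```

```bash
python3 look.py p7;python3 - <<'E'
from h import *
for a in((-16,80),(-13,80)): print(delta(tcp(*a),Rt(15,-1)))
E
```

```text
(array([-18.,   0.,  80.]), 'lean', np.float64(14.9), 'F', array([-1.78, -0.02,  0.88]), 't', 8.0, 'j', array([ 0.18,  0.28, -0.73,  0.23, -0.31,  1.09]))
(array([ 0.0005,  0.0001, -0.0019]), array([-0.26, -0.02, -0.2 ]))
(array([ 0.0013,  0.0001, -0.0048]), array([-0.26, -0.02, -0.2 ]))
```

View pics/p7.png

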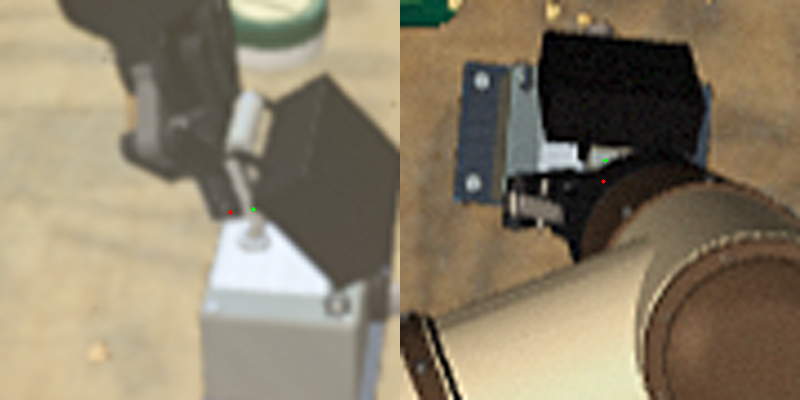

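Emit:
arm_command([
  {"dx": 0.0002, "dy": 0, "dz": -0.0005, "wx": 0, "wy": 0, "wz": 0, "gripper": 1},
  {"dx": 0.0003, "dy": 0, "dz": -0.001, "wx": 0, "wy": 0, "wz": 0, "gripper": 1},
  {"dx": 0.0004, "dy": 0, "dz": -0.0015, "wx": 0, "wy": 0, "wz": 0, "gripper": 1},
  {"dx": 0.0005, "dy": 0, "dz": -0.002, "wx": 0, "wy": 0, "wz": 0, "gripper": 1},
  {"dx": 0.0007, "dy": 0, "dz": -0.0025, "wx": 0, "wy": 0, "wz": 0, "gripper": 1},
  {"dx": 0.0008, "dy": 0, "dz": -0.003, "wx": 0, "wy": 0, "wz": 0, "gripper": 1},
  {"dx": 0.0009, "dy": 0, "dz": -0.0033, "wx": 0, "wy": 0, "wz": 0, "gripper": 1},
  {"dx": 0.0009, "dy": 0, "dz": -0.0033, "wx": 0, "wy": 0, "wz": 0, "gripper": 1},
])

```text
clock: 8.9
position: [510.3, -89.1, 76.7]
ee_rot: [0.791, -0.037, -0.61, -0.027]
contact_force: [-11.8, 5.6, 9.0]
gripper_width: -0.3
```

```bash
python3 look.py p8
```

```text
(array([-17.2,  -0.3,  79.5]), 'lean', np.float64(14.7), 'F', array([-11.82,   5.61,   9.04]), 't', 8.9, 'j', array([ 0.18,  0.29, -0.72,  0.22, -0.32,  1.1 ]))
```

View pics/p8.png

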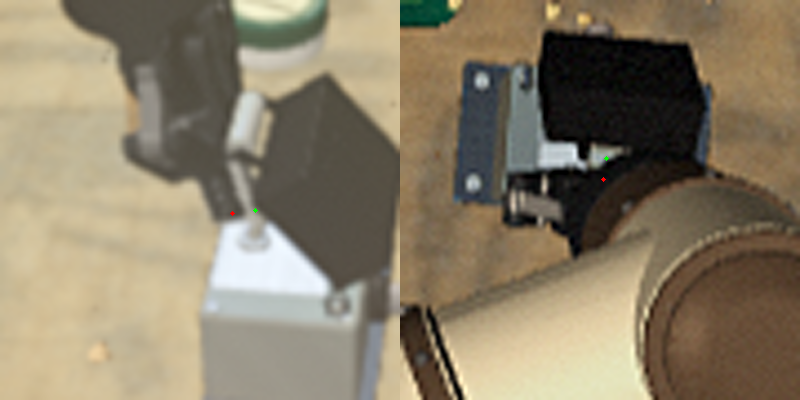

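```bash
python3 - <<'E'
from h import *
print(where())
d=get_image("side");im=d["img"][:,:,::-1]
P=proj(d,Bw(BOX,[[-25,0,85]]))[0].astype(int);f=16
c=cv2.resize(im[P[1]-18:P[1]+18,P[0]-22:P[0]+22],None,fx=f,fy=f,interpolation=cv2.INTER_CUBIC)
c2=c.copy()
q=lambda X:tuple(int(v) for v in (proj(d,Bw(BOX,[X]))[0]-P+[22.5,18.5])*f)
for X,col in(([-25,0,87],(0,0,255)),([-11,0,87],(0,255,0)),([-18,0,64],(255,0,0)),([-18,0,60],(255,255,0))):cv2.circle(c2,q(X),3,col,-1)
for th in(.8,.9,1.0):cv2.circle(c2,q([26-78*np.cos(th)+4*np.sin(th),-17,66+4*np.cos(th)+78*np.sin(th)]),3,(0,200,255),-1)
cv2.imwrite("pics/z8.png",cv2.resize(np.vstack([c2]),None,fx=1,fy=1))
# same crop of p6 not stored
E
```

```text
(array([-17.2,  -0.3,  79.5]), 'lean', np.float64(14.7), 'F', array([-11.66,   5.63,   8.16]), 't', 9.0, 'j', array([ 0.18,  0.29, -0.72,  0.22, -0.32,  1.1 ]))
```

View pics/z8.png

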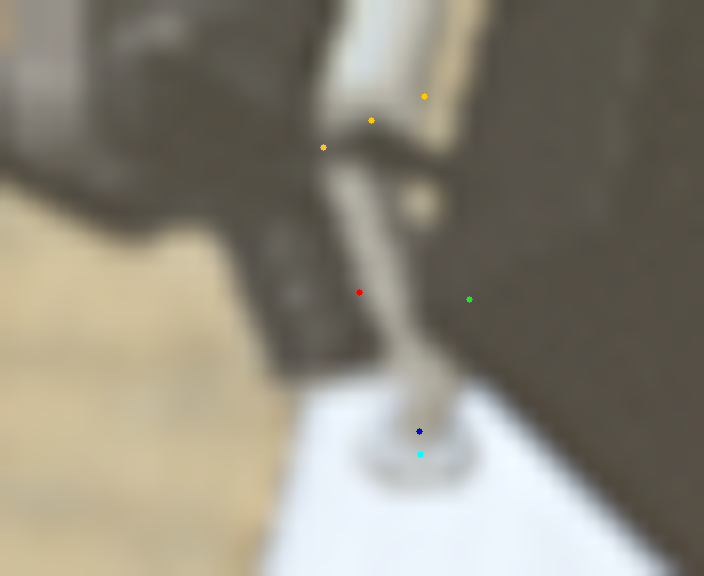

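```bash
cat > z.py <<'E'
from h import *
import sys
print(where())
d=get_image("side");im=d["img"][:,:,::-1]
P=proj(d,Bw(BOX,[[-12,0,72]]))[0].astype(int);f=20
c=cv2.resize(im[P[1]-14:P[1]+14,P[0]-14:P[0]+14],None,fx=f,fy=f,interpolation=cv2.INTER_CUBIC)
q=lambda X:tuple(int(v) for v in (proj(d,Bw(BOX,[X]))[0]-P+[14.5,14.5])*f)
for a,col in((-.3,(0,0,255)),(0,(0,255,255)),(.18,(255,0,255)),(.3,(0,255,0))):
    for L in range(0,25,2):cv2.circle(c,q([-18+L*np.sin(a),0,64+L*np.cos(a)]),2,col,-1)
cv2.imwrite(f"pics/{sys.argv[1]}.png",c)
E
python3 z.py z9
```

```text
(array([-17.2,  -0.3,  79.5]), 'lean', np.float64(14.7), 'F', array([-11.73,   5.67,   9.06]), 't', 9.05, 'j', array([ 0.18,  0.29, -0.72,  0.22, -0.32,  1.1 ]))
```

View pics/z9.png

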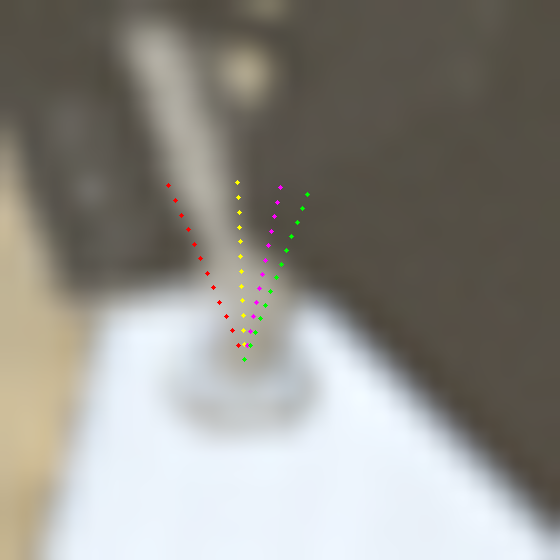

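Emit:
arm_command([
  {"dx": -0.0001, "dy": 0, "dz": 0.0005, "wx": 0, "wy": 0, "wz": 0, "gripper": 1},
  {"dx": -0.0003, "dy": 0, "dz": 0.001, "wx": 0, "wy": 0, "wz": 0, "gripper": 1},
  {"dx": -0.0006, "dy": 0, "dz": 0.002, "wx": 0, "wy": 0, "wz": 0, "gripper": 1},
  {"dx": -0.0008, "dy": 0, "dz": 0.003, "wx": 0, "wy": 0, "wz": 0, "gripper": 1},
  {"dx": -0.001, "dy": 0, "dz": 0.004, "wx": 0, "wy": 0, "wz": 0, "gripper": 1},
  {"dx": -0.0013, "dy": 0, "dz": 0.005, "wx": 0, "wy": 0, "wz": 0, "gripper": 1},
  {"dx": -0.0013, "dy": 0, "dz": 0.005, "wx": 0, "wy": 0, "wz": 0, "gripper": 1},
  {"dx": -0.0013, "dy": 0, "dz": 0.005, "wx": 0, "wy": 0, "wz": 0, "gripper": 1},
])

```text
clock: 9.9
position: [505.2, -88.6, 76.6]
ee_rot: [0.791, -0.037, -0.61, -0.027]
contact_force: [-0.8, 1.2, -0.7]
gripper_width: -0.1
```

```bash
python3 z.py z10
```

```text
(array([-22.3,  -0.2,  79.5]), 'lean', np.float64(14.7), 'F', array([-0.81,  1.24, -0.73]), 't', 9.9, 'j', array([ 0.18,  0.28, -0.74,  0.23, -0.31,  1.09]))
```

View pics/z10.png

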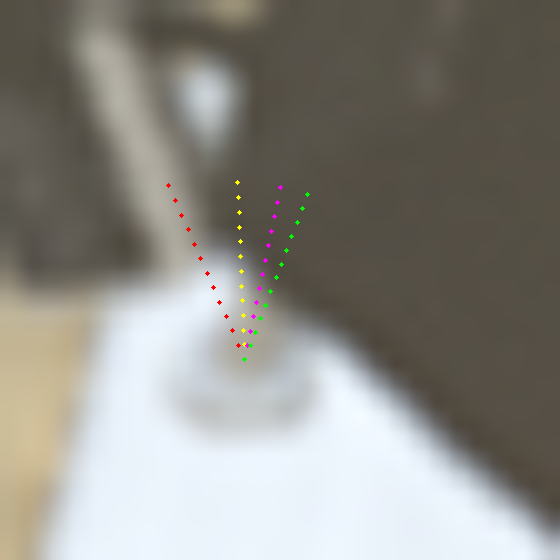

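Emit:
arm_command([
  {"dx": -0.002, "dy": 0, "dz": -0.0005, "wx": 0, "wy": 0.2, "wz": 0, "gripper": 1},
  {"dx": -0.0043, "dy": 0, "dz": -0.0012, "wx": 0, "wy": 0.3, "wz": 0, "gripper": 1},
  {"dx": -0.004, "dy": 0, "dz": -0.0025, "wx": 0, "wy": 0.3, "wz": 0, "gripper": 1},
  {"dx": -0.0035, "dy": 0, "dz": -0.004, "wx": 0, "wy": 0.3, "wz": 0, "gripper": 1},
  {"dx": -0.0032, "dy": 0, "dz": -0.0052, "wx": 0, "wy": 0.3, "wz": 0, "gripper": 1},
  {"dx": -0.003, "dy": 0, "dz": -0.006, "wx": 0, "wy": 0.3, "wz": 0, "gripper": 1},
  {"dx": -0.003, "dy": 0, "dz": -0.0063, "wx": 0, "wy": 0.3, "wz": 0, "gripper": 1},
  {"dx": -0.003, "dy": 0, "dz": -0.0063, "wx": 0, "wy": 0.3, "wz": 0, "gripper": 1},
])

```text
clock: 10.75
position: [509.7, -89.2, 80.8]
ee_rot: [0.792, -0.038, -0.608, -0.027]
contact_force: [-3.5, 0.8, 1.0]
gripper_width: -0.0
```

```bash
python3 -c "
from h import *
print(where())"
```

```text
(array([-17.8,  -0.4,  83.6]), 'lean', np.float64(14.9), 'F', array([-3.53,  0.84,  0.98]), 't', 10.75, 'j', array([ 0.18,  0.28, -0.72,  0.23, -0.33,  1.1 ]))
```

Emit:
arm_command([
  {"dx": 0.0001, "dy": 0, "dz": -0.0004, "wx": 0, "wy": 0, "wz": 0, "gripper": 1},
  {"dx": 0.0002, "dy": 0, "dz": -0.0008, "wx": 0, "wy": 0, "wz": 0, "gripper": 1},
  {"dx": 0.0003, "dy": 0, "dz": -0.0012, "wx": 0, "wy": 0, "wz": 0, "gripper": 1},
  {"dx": 0.0004, "dy": 0, "dz": -0.0015, "wx": 0, "wy": 0, "wz": 0, "gripper": 1},
  {"dx": 0.0004, "dy": 0, "dz": -0.0015, "wx": 0, "wy": 0, "wz": 0, "gripper": 1},
  {"dx": 0.0004, "dy": 0, "dz": -0.0015, "wx": 0, "wy": 0, "wz": 0, "gripper": 1},
  {"dx": 0.0004, "dy": 0, "dz": -0.0015, "wx": 0, "wy": 0, "wz": 0, "gripper": 1},
  {"dx": 0.0004, "dy": 0, "dz": -0.0015, "wx": 0, "wy": 0, "wz": 0, "gripper": 1},
])

```text
clock: 11.55
position: [509.8, -89.7, 80.2]
ee_rot: [0.791, -0.038, -0.609, -0.026]
contact_force: [-5.5, 1.7, 2.1]
gripper_width: -0.0
```

```bash
python3 z.py z11
```

```text
(array([-17.6,  -0.9,  83. ]), 'lean', np.float64(14.7), 'F', array([-5.54,  1.68,  2.11]), 't', 11.55, 'j', array([ 0.18,  0.28, -0.72,  0.22, -0.33,  1.1 ]))
```

View pics/z11.png

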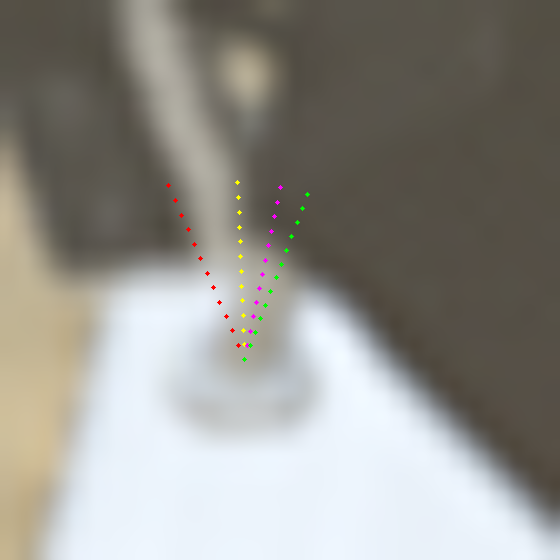

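Emit:
arm_command([
  {"dx": -0.0008, "dy": 0, "dz": 0.003, "wx": 0, "wy": 0, "wz": 0, "gripper": 1},
  {"dx": -0.0021, "dy": 0, "dz": 0.008, "wx": 0, "wy": 0, "wz": 0, "gripper": 1},
  {"dx": -0.0037, "dy": 0, "dz": 0.014, "wx": 0, "wy": 0, "wz": 0, "gripper": 1},
  {"dx": -0.0053, "dy": 0, "dz": 0.02, "wx": 0, "wy": 0, "wz": 0, "gripper": 1},
  {"dx": -0.0072, "dy": 0, "dz": 0.027, "wx": 0, "wy": 0, "wz": 0, "gripper": 1},
  {"dx": -0.0091, "dy": 0, "dz": 0.034, "wx": 0, "wy": 0, "wz": 0, "gripper": 1},
  {"dx": -0.011, "dy": 0, "dz": 0.041, "wx": 0, "wy": 0, "wz": 0, "gripper": 1},
  {"dx": -0.0125, "dy": 0, "dz": 0.047, "wx": 0, "wy": 0, "wz": 0, "gripper": 1},
])

```text
clock: 12.4
position: [461.0, -85.1, 80.5]
ee_rot: [0.792, -0.038, -0.609, -0.026]
contact_force: [-0.9, -0.7, -0.2]
gripper_width: -0.2
```

```bash
python3 look.py p12
```

```text
(array([-66.6,  -0.4,  83.3]), 'lean', np.float64(14.8), 'F', array([-0.9 , -0.74, -0.23]), 't', 12.4, 'j', array([ 0.2 ,  0.21, -0.86,  0.29, -0.27,  1.  ]))
```

View pics/p12.png

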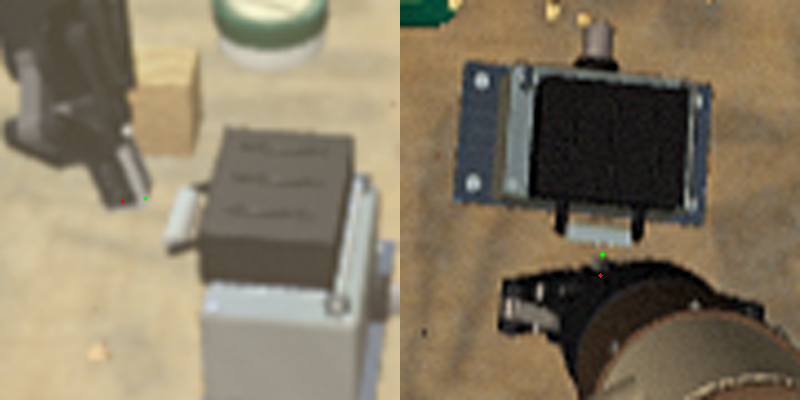

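Emit:
arm_command([
  {"dx": -0.005, "dy": 0, "dz": 0.005, "wx": 0, "wy": 0, "wz": 0, "gripper": 1},
  {"dx": -0.015, "dy": 0, "dz": 0.008, "wx": 0, "wy": 0, "wz": 0, "gripper": 1},
  {"dx": -0.028, "dy": 0, "dz": 0.011, "wx": 0, "wy": 0, "wz": 0, "gripper": 1},
  {"dx": -0.042, "dy": 0, "dz": 0.012, "wx": 0, "wy": 0, "wz": 0, "gripper": 1},
  {"dx": -0.055, "dy": 0, "dz": 0.012, "wx": 0, "wy": 0, "wz": 0, "gripper": 1},
  {"dx": -0.065, "dy": 0, "dz": 0.012, "wx": 0, "wy": 0, "wz": 0, "gripper": 1},
  {"dx": -0.07, "dy": 0, "dz": 0.012, "wx": 0, "wy": 0, "wz": 0, "gripper": 1},
  {"dx": -0.07, "dy": 0, "dz": 0.012, "wx": 0, "wy": 0, "wz": 0, "gripper": 1},
])

```text
clock: 13.3
position: [431.5, -82.1, 145.8]
ee_rot: [0.792, -0.038, -0.609, -0.027]
contact_force: [-0.1, -0.8, 0.7]
gripper_width: 0.2
```

```bash
python3 - <<'E'
from h import *
print(where())
for c in("side","top"):
    d=get_image(c)["img"][:,:,::-1];o=cv2.imread(f"pics/{c}0.png")
    cv2.imwrite(f"pics/end_{c}.png",d)
    df=np.abs(d.astype(int)-o).max(2)
    b={"side":{"box":(220,238,285,320),"offc":(214,222,232,246),"tin":(233,206,259,231),"oil":(178,300,200,322)},"top":{"box":(322,218,384,272),"oil":(402,280,425,300),"offc":(283,265,300,287),"tin":(238,240,270,272)}}[c]
    print(c,{k:(float(df[y0:y1,x0:x1].mean().round(2)),int(df[y0:y1,x0:x1].max())) for k,(x0,y0,x1,y1) in b.items()})
E
```

```text
(array([-96.3,  -0. , 148.6]), 'lean', np.float64(14.8), 'F', array([-0.09, -0.77,  0.72]), 't', 13.3, 'j', array([ 0.24,  0.04, -0.79,  0.18, -0.5 ,  1.09]))
side {'box': (0.97, 16), 'offc': (0.89, 3), 'tin': (0.87, 4), 'oil': (0.9, 3)}
top {'box': (4.99, 41), 'oil': (4.97, 15), 'offc': (4.27, 11), 'tin': (4.45, 15)}
```

View pics/end_side.png

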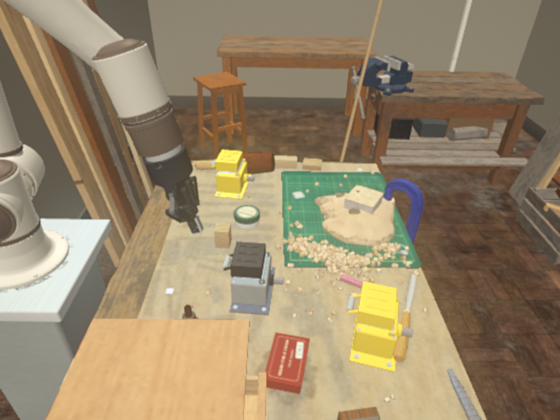

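The guard is shut, the side objects are pixel-identical to the start, and the arm is clear.

```bash
python3 -c "
from bench import arm
print(arm.job_done())"
```

```text
the job is handed in; nothing more can be done
None
```

I raised the guard by its roller with shut fingers leaning 15°, pushed the toggle over, drew the fingers out and let the guard drop. I handed the job in at about 13.3 s; it reported no verdict.

**What the last checks showed**
- **Guard:** it looks fully shut, and the box in the side view matches the first picture.
- **Bottle, offcut and tin:** unchanged in the side view. The top view differs slightly everywhere, by about the same amount at all three, with no sign that anything moved.
- **Arm:** clear of everything, with forces near zero.

**What was less certain**
- **Toggle:** its ball was hidden behind the hood, so "on" is inferred. The visible foot of the lever leaned about 0.3 rad towards the hinge. It stopped hard twice, at about 16 N and 6 N total tool force, and stayed over when I backed off. Those stops came about 0.5 to 2 mm earlier than my geometry predicted. I put that down to about 1–2 mm of error in the box position.
- **Forces:** the first push on the toggle also gave sideways and upward forces that I could not fully explain. A reading of about 10 N came up while I was raising the guard, and had gone by the next reading.
- **Reach:** joint 5 sat at the end of its range as I came down in front of the roller. I raised the guard from a slightly higher tip position than planned.

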